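# Unscrew the jar lid and set it in the tray

### The job

Open the low white jar that sits in the round wooden holder: unscrew its steel lid anticlockwise, letting go and taking a new grip as often as needed, until it lifts off freely. Then set the lid down (do not drop it) right way up and flat on the bottom of the empty baking tray, and leave the tall slim spice jar standing where it is.

Things in the scene. Friction and masses are not known exactly. Their poses are not given: they have to be found in the camera images.
- lid: round knurled steel screw lid of the low jar, 62 mm wide, 18 mm high; origin at the centre of its lower edge, z up. From tight (0 to 0.1 rad looser at the start) it turns anticlockwise seen from above (+z): free to lift off from 1.85 rad to a stop at 2.6, so 2.2 is right (two twists). Rises 1 mm; a little stiff (under 0.5 N m): grip 20 to 40 N, fingertips at most 20 mm below its top.
- jar: low white stoneware jar, 76 mm across, fast in a round wooden holder (110 mm across, 22 mm high) fixed to the worktop: it neither moves nor turns. Origin at the centre of the holder's underside, z up. Shoulder at 78 mm, rim at 100 mm height, neck 53 mm over the thread. With the lid tight, the lid's origin is 86.5 mm above the jar's and their x axes agree.
- vat: empty white baking tray, 274 x 200 mm, 36 mm high, loose; origin at the centre of its underside, x along its length. Its flat bottom, about 3 mm thick, is about 224 x 170 mm inside the rim.
- spice_jar: bystander: tall slim jar with a black cap, 45 mm across, 105 mm high, loose; origin at the centre of its underside.

How it is judged:
On the way:
1. the lid is unscrewed and lifted clear of the jar (z of lid in the frame of jar above 0.108 m), for 0.1 s.
At the end, for the whole second after the job is handed in: The lid lies at rest, right way up and flat (within 10 degrees) on the bottom of the baking tray, inside its rim (lower edge within 15 mm of the tray's underside); the spice jar stands upright (within 10 degrees) (z of lid in the frame of vat below 0.015 m and x of lid in the frame of vat between -0.1 and 0.1 m and y of lid in the frame of vat between -0.07 and 0.07 m and angle between each of lid, spice_jar's own z axis and vertical below 0.17 rad and linear speed of lid below 0.02 m/s); the robot touches nothing.
It fails at once if the spice jar is moved more than 30 mm or tipped (distance of spice_jar from where it was at the start of the episode above 0.03 m or angle between spice_jar's own z axis and vertical above 0.35 rad).
It fails at once if the lid is let go more than 45 mm above the tray's underside (dropped) (horizontal distance between lid and vat below 0.15 m and z of lid in the frame of vat above 0.045 m and contact force between the fingers and lid below 0.05 N).
It also fails if it takes over 51 s, if anything falls off the work surface, if the arm or the gripper's body presses on something with over 40 N, if the wrist force passes 120 N, or if a joint passes its speed limit or range.

### The arm

A 6-joint arm with a two-finger parallel gripper is mounted at the origin on a cart in front of the work surface, level with it; the furniture and walls round the work are solid. World frame = base frame: x ahead of the robot, y to its left, z up, the work surface at z = 0. Lengths are in m, angles in rad, forces in N, time in s.
With the tool pointing down it reaches from about 0.425 to 1.125 m from the base axis. Payload 14.9 kg.
Tool frame: the origin (TCP) lies midway between the tips of the shut fingers; the grasp point (between the pads) lies manip.grasp_offset behind it (manip.grasp_offset is the distance from the TCP to the grasp point, in m); z points along the fingers, y is the line along which they close (so a half turn about z gives the same grasp; the last joint's range is limited). The gripper opens to 91 mm and grips with 3 to 60 N. Pads are 32 mm wide; open, the fingers measure 118 mm over their backs; the gripper's body (76 mm by 178 mm) begins 60 mm behind the grasp point.
Start: joints at [1.087, 0.379, 1.734, -0, 1.028, -0.033], TCP at [0.305, 0.63, 0.214] pointing down, gripper open.
Joint ranges: [-2.77, 2.77], [-0.74, 2.19], [0, 2.66], [-1.06, 4.2], [0.31, 2.87], [-3.08, 3.08]. Speed limits (rad/s): [1.89, 1.89, 2.39, 3.14, 3.14, 3.14].

### API

Orientations are given as a rotation vector (axis times angle).
In Python, from cell import manip gives the robot as it stands.
- The arm moves only by the tool tcp_steps, called as name(argument=value, ...), one argument or row to a line, values as JSON. Schema: {"type":"object","properties":{"ticks":{"type":"array","items":{"type":"array","prefixItems":[{"type":"array","items":{"type":"number"},"minItems":3,"maxItems":3},{"type":"array","items":{"type":"number"},"minItems":3,"maxItems":3}],"minItems":2,"maxItems":2},"minItems":1,"maxItems":8},"aperture":{"type":"number"},"only":{"type":"string"},"quiet":{"type":"boolean"},"lines":{"type":"string"}},"required":["ticks"],"additionalProperties":false}. ticks is a list of rows, 1 to 8 of them, each written [[dx, dy, dz], [rx, ry, rz]]: dx, dy, dz in a scale on which 1.0 is 0.8 m, then a rotation vector rx, ry, rz in fractions of the full range, 1 being 4 rad; each row shifts and turns the commanded pose from where the row before left it, along the tool's axes as they then stand; what a row does not reach is not made up. A row lasts 1/12 s, in which the tool goes at most 0.0417 m and 0.125 rad, less where a joint would pass 70% of its speed; a pose out of reach is approached as far as the arm can. aperture is the finger opening in m, set as the call begins (left out keeps the last). The fingers move at their own pace and stop on an object; the grip force is fixed at half the most. Time passes only in rows, so rows that do not move let the fingers close. The tool returns the time, the measured TCP pose, the force, the opening and the grip force at its end. only (a regular expression) keeps the lines of the reply that match it, lines (a string "A,B") keeps lines A to B, and quiet returns only ok. Input that does not fit is refused with a message, and nothing moves.
- manip.get_obs(): the state, without advancing time (a new reading comes with each control period).
- manip.capture(name): name is "side" or "top" or "wrist"; returns a dict with "color" (480x640x3 uint8, red, green, blue), "mtx" (3x3 intrinsics, pixels), "R" (3x3) and "t" (3): a world point X has camera coordinates R X + t; the wrist camera has in their place "mount" (4x4, takes a point from camera to tool coordinates, whose origin is the TCP and whose axes are the flange's). Camera axes: x right, y down, z forward; pixel columns grow to the right and rows downward; lengths in m; the calibration is good to about 2 mm. The wrist camera is an equidistant fisheye: a pixel r from the principal point sees the ray r / f radians off the axis. A picture is of the moment at which its call begins: read the wrist's pose just before it. There is no depth.
- manip.job_done(): hands the job in; it is judged then, once.
The state is a dict: "clock": time; "joint_positions": joint angles; "joint_velocities": joint speeds; "joint_efforts": joint torques, N m; "eef_pos": TCP position; "tool_rot": TCP orientation; "ft_force": force on the tool from outside, world axes, zero at the start; "torque": the same for the moment, N m; "grip_width": finger opening in m; "finger_force": force on a finger pad.
Only numpy, scipy, OpenCV 4.12 (cv2) and the standard library are available. Lean on these libraries where they do the work, as an engineer would, in place of code of your own. Each camera call takes 0.05 s, during which the arm holds its last target. There are 200 camera calls.

## Working session

There is one attempt and no reset: what is moved stays moved. The work goes in short steps, Python scripts to look and compute and a tool call to move; the robot and the scene stay as the last step left them, time stands still between calls to the robot, and variables do not carry over. Pictures are saved under pics/ and viewed, at most 10 in all, crops included, and the job is handed in when it is done.

```bash
ls; mkdir -p pics
```

Run:
```python
from cell import manip
import cv2,numpy as np
np.set_printoptions(precision=4,suppress=True)
print(manip.grasp_offset,manip.get_obs())
for n in ("top","side"):
    c=manip.capture(n); cv2.imwrite(f"pics/{n}0.png",c["color"][:,:,::-1])
    np.savez(f"{n}0.npz",**c); print(n,c["mtx"],c["R"],c["t"])
```

```text
cell.py
pics
0.0188 {'clock': 0.0, 'joint_positions': array([ 1.0867,  0.3794,  1.7348,  0.    ,  1.0285, -0.0333]), 'joint_velocities': array([-0.0002,  0.0013, -0.0002, -0.0012,  0.0002, -0.0015]), 'joint_efforts': array([  0.0027, -76.3726, -43.4373,   0.0652,   0.0423,  -0.0001]), 'eef_pos': array([0.3048, 0.6297, 0.2133]), 'tool_rot': array([-0.7021, -3.0619,  0.0016]), 'ft_force': array([ 0.4801, -0.1884,  0.0604]), 'torque': array([0.0141, 0.0231, 0.052 ]), 'finger_force': 0.0, 'grip_width': 0.09150866312724701}
top [[557.8667   0.     320.1653]
 [  0.     557.8667 237.7155]
 [  0.       0.       1.    ]] [[ 0.0133 -0.9999  0.0052]
 [-0.997  -0.0137 -0.0762]
 [ 0.0762 -0.0042 -0.9971]] [-0.149   0.5162  1.1298]
side [[436.5801   0.     314.7407]
 [  0.     436.5801 240.3571]
 [  0.       0.       1.    ]] [[ 0.9725 -0.2319 -0.0216]
 [-0.177  -0.6759 -0.7154]
 [ 0.1513  0.6996 -0.6984]] [-0.543   0.0352  0.9487]
```

View pics/top0.png

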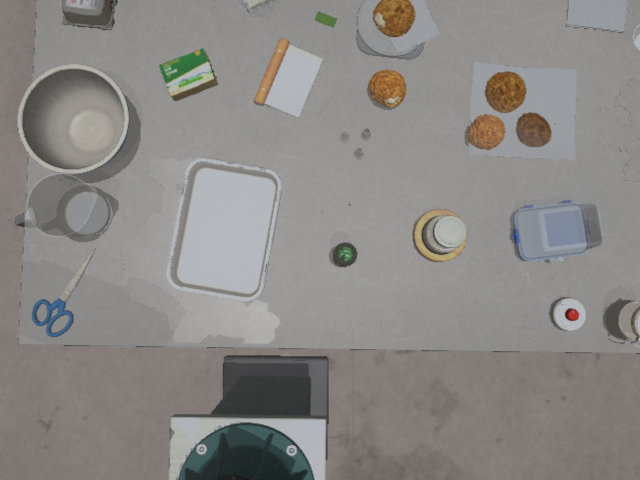

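View pics/side0.png

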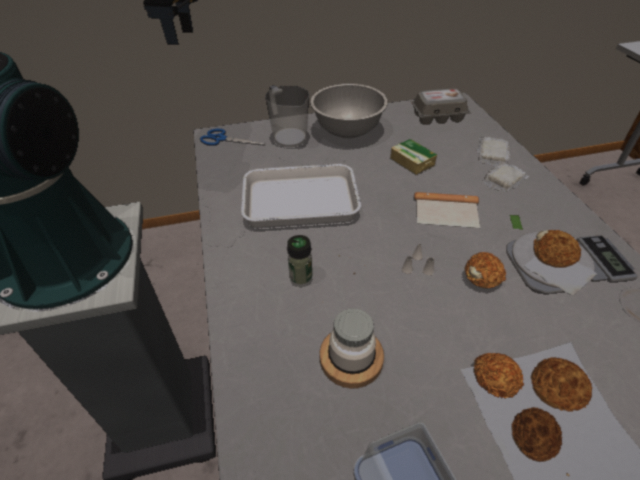

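The top view shows the lid at about (450,233), the holder at (440,235), the tray at (225,230) and the spice jar at (344,254). In the side view the lid is at (353,325), the holder at (352,357), the tray at (300,197) and the spice jar at (300,260). The spice jar stands between the lid and the tray.

Create h.py:
```python
import numpy as np,cv2
np.set_printoptions(precision=4,suppress=True)
def load(n): return dict(np.load(n))
def ray(c,u,v):
    d=c["R"].T@np.linalg.solve(c["mtx"],[u,v,1.]); return -c["R"].T@c["t"],d/np.linalg.norm(d)
def plane(c,u,v,z):
    o,d=ray(c,u,v); return o+d*(z-o[2])/d[2]
def tri(a,pa,b,pb):
    o1,d1=ray(a,*pa); o2,d2=ray(b,*pb)
    s=np.linalg.lstsq(np.c_[d1,-d2],o2-o1,rcond=None)[0]
    p,q=o1+s[0]*d1,o2+s[1]*d2; return (p+q)/2,np.linalg.norm(p-q)
def circ(P):
    A=np.c_[2*P[:,:2],np.ones(len(P))]; x=np.linalg.lstsq(A,(P[:,:2]**2).sum(1),rcond=None)[0]
    return x[:2],np.sqrt(x[2]+x[:2]@x[:2])
```

Run:
```python
from h import *
T,S=load("top0.npz"),load("side0.npz")
for c,n,box in ((T,"top",(400,195,480,275)),(S,"side",(305,295,400,395))):
    im=c["color"]; x0,y0,x1,y1=box
    hsv=cv2.cvtColor(im,cv2.COLOR_RGB2HSV)
    m=cv2.inRange(hsv,(8,70,60),(28,255,255)); k=np.zeros_like(m);k[y0:y1,x0:x1]=m[y0:y1,x0:x1]
    cs,_=cv2.findContours(k,cv2.RETR_EXTERNAL,cv2.CHAIN_APPROX_NONE); ct=max(cs,key=cv2.contourArea)
    P=np.array([plane(c,u,v,.022) for u,v in cv2.convexHull(ct)[:,0]])
    print(n,"holder",cv2.fitEllipse(cv2.convexHull(ct)),circ(P))
    if n=="top":
        w=cv2.inRange(hsv,(0,0,195),(180,40,255)); 
        for x in cv2.findContours(w,0,1)[0]:
            if cv2.contourArea(x)>3000: r=cv2.minAreaRect(x); print("white",r,cv2.contourArea(x),[plane(c,*p,.036) for p in cv2.boxPoints(r)],plane(c,*r[0],.036))
a=T["color"][205:265,410:480];b=S["color"][300:390,310:395]
f=lambda z:cv2.resize(z,(400,int(400*z.shape[0]/z.shape[1])),interpolation=cv2.INTER_CUBIC)
a,b=f(a),f(b);h=max(len(a),len(b))
p=lambda z:np.pad(z,((0,h-len(z)),(0,0),(0,0)))
cv2.imwrite("pics/z.png",np.hstack([p(a),p(b)])[:,:,::-1])
```

```text
top holder ((439.5326843261719, 235.25), (51.98834991455078, 53.16545104980469), 96.61085510253906) (array([ 0.5267, -0.3878]), np.float64(0.05426807959846777))
side holder ((351.24139404296875, 356.5252380371094), (61.615447998046875, 64.8150863647461), 108.749267578125) (array([ 0.527 , -0.3966]), np.float64(0.05574401161756372))
```

View pics/z.png

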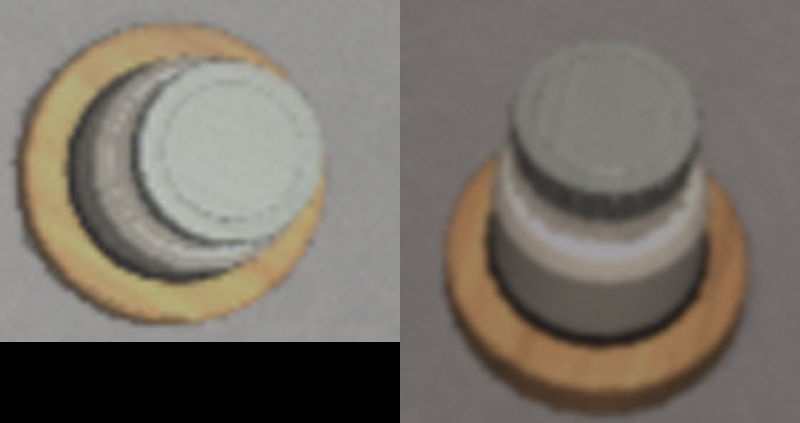

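The crop shows the lid's top face centred at about (449.8,231.0) in the top view and (352.9,324.7) in the side view.

Run:
```python
from h import *
T,S=load("top0.npz"),load("side0.npz")
p,e=tri(T,(449.8,231.0),S,(352.9,324.7)); print("lid top",p,e, "radius",np.linalg.norm(plane(T,433.7,231,p[2])-plane(T,465.9,231,p[2]))/2, "reach",np.hypot(*p[:2]))
# tray: outer rim corners, in both views
for n,c,seed,box in (("top",T,(225,230),(150,140,300,315)),("side",S,(300,205),(225,150,370,240))):
    g=cv2.cvtColor(c["color"],cv2.COLOR_RGB2GRAY); print(n,"tray grey",g[seed[1],seed[0]], "table", g[270,305] if n=="top" else g[240,400])
    for th in (150,165,180):
        m=np.zeros_like(g); x0,y0,x1,y1=box; m[y0:y1,x0:x1]=(g[y0:y1,x0:x1]>th)*255
        ct=max(cv2.findContours(m,0,1)[0],key=cv2.contourArea); r=cv2.minAreaRect(ct)
        print(th,cv2.contourArea(ct),r,plane(c,*r[0],.036))
        if n=="top":
            b=cv2.boxPoints(r);q=[plane(c,*x,.036) for x in b];print([np.linalg.norm(q[i]-q[i-1]) for i in range(2)])
print("spice",tri(T,(344.5,251.5),S,(299,243)), plane(T,344.5,252,.105))
```

```text
lid top [ 0.5286 -0.3902  0.1021] 0.0009010660289885985 radius 0.0309171822470106 reach 0.6570258156022598
top tray grey 183 table 157
150 22714.5 ((224.5, 227.0), (174.0, 149.0), 90.0) [0.5361 0.0529 0.036 ]
[np.float64(0.35532985965633535), np.float64(0.3064205457078425)]
165 9208.5 ((225.96788024902344, 230.23422241210938), (81.74626922607422, 116.99971771240234), 10.203973770141602) [0.5295 0.0498 0.036 ]
[np.float64(0.16510627667786454), np.float64(0.23844206106043722)]
180 8814.5 ((226.02423095703125, 230.25436401367188), (80.25030517578125, 115.32659912109375), 10.203973770141602) [0.5295 0.0497 0.036 ]
[np.float64(0.16210270983261785), np.float64(0.23502786592847824)]
side tray grey 161 table 111
150 3506.0 ((299.8995056152344, 197.4419708251953), (38.01773452758789, 106.23075866699219), 86.3086166381836) [0.5291 0.0237 0.036 ]Traceback (most recent call last):
  File "<stdin>", line 9, in <module>
ValueError: max() iterable argument is empty
```

Add to h.py:
```python
from scipy.spatial.transform import Rotation as Ro
def to(X,o=None):
    from cell import manip
    o=o or manip.get_obs(); return Ro.from_rotvec(o["tool_rot"]).as_matrix().T@(np.array(X)-o["eef_pos"])
```

Run:
```python
from h import *
from cell import manip
T,S=load("top0.npz"),load("side0.npz")
print("spice top",tri(T,(344.5,252),S,(299,241)))
print("tray bottom",plane(T,226,230.2,.003),tri(T,(226,230.2),S,(301,200)))
R=Ro.from_rotvec(manip.get_obs()["tool_rot"]).as_matrix();print(R)
V=np.array([.55,.1,.21]);L=np.array([.528,-.390,.2])
print(to(V),to(V)/15,R.T@(L-V),R.T@(L-V)/12)
```

```text
spice top (array([ 0.4852, -0.1884,  0.1053]), np.float64(0.0005213012623470184))
tray bottom [0.5325 0.0552 0.003 ] (array([0.5348, 0.0551, 0.0022]), np.float64(0.004395339833232296))
[[-0.9001  0.4356 -0.0004]
 [ 0.4356  0.9001 -0.0009]
 [ 0.     -0.001  -1.    ]]
[-0.4515 -0.37    0.0037] [-0.0301 -0.0247  0.0002] [-0.1936 -0.4506  0.0104] [-0.0161 -0.0376  0.0009]
```

Careful with the scale: shifts go in shares of 0.8 m and turns go in shares of 4 rad. That gives: -0.03 m is -0.0375, -0.0247 m is -0.0309.

tcp_steps(
  ticks=[
    [[-0.0375,-0.0309,0],[0,0,0]],
    [[-0.0375,-0.0309,0],[0,0,0]],
    [[-0.0375,-0.0309,0],[0,0,0]],
    [[-0.0375,-0.0309,0],[0,0,0]],
    [[-0.0375,-0.0309,0],[0,0,0]],
    [[-0.0375,-0.0309,0],[0,0,0]],
    [[-0.0375,-0.0309,0],[0,0,0]],
    [[-0.0375,-0.0309,0],[0,0,0]],
  ],
  aperture=0.091,
)

```text
clock: 0.77
eef_pos: [0.4351, 0.3458, 0.2138]
tool_rot: [-0.702, -3.062, 0.0]
ft_force: [1.6, 0.8, 0.9]
grip_width: 0.0909
finger_force: 0.0
```

tcp_steps(
  ticks=[
    [[-0.0375,-0.0309,0],[0,0,0]],
    [[-0.0375,-0.0309,0],[0,0,0]],
    [[-0.0375,-0.0309,0],[0,0,0]],
    [[-0.0375,-0.0309,0],[0,0,0]],
    [[-0.0375,-0.0309,0],[0,0,0]],
    [[-0.0375,-0.0309,0],[0,0,0]],
    [[-0.0375,-0.0309,0],[0,0,0]],
    [[-0.0201,-0.047,0],[0,0,0]],
  ],
)

```text
clock: 1.43
eef_pos: [0.5489, 0.0581, 0.2142]
tool_rot: [0.702, 3.061, 0.001]
ft_force: [1.3, -0.4, -0.2]
grip_width: 0.091
finger_force: 0.0
```

tcp_steps(
  ticks=[
    [[-0.0201,-0.047,0],[0,0,0]],
    [[-0.0201,-0.047,0],[0,0,0]],
    [[-0.0201,-0.047,0],[0,0,0]],
    [[-0.0201,-0.047,0],[0,0,0]],
    [[-0.0201,-0.047,0],[0,0,0]],
    [[-0.0201,-0.047,0],[0,0,0]],
    [[-0.0201,-0.047,0],[0,0,0]],
    [[-0.0201,-0.047,0],[0,0,0]],
  ],
)

```text
clock: 2.1
eef_pos: [0.5309, -0.2692, 0.2138]
tool_rot: [-0.702, -3.062, -0.0]
ft_force: [0.7, 0.3, -0.2]
grip_width: 0.091
finger_force: 0.0
```

tcp_steps(
  ticks=[
    [[-0.0201,-0.047,0],[0,0,0]],
    [[-0.0201,-0.047,0],[0,0,0]],
    [[-0.0201,-0.047,0],[0,0,0]],
    [[0,0,0],[0,0,0.03]],
    [[0,0,0],[0,0,0.03]],
    [[0,0,0],[0,0,0.03]],
    [[0,0,0],[0,0,0.03]],
    [[0,0,0],[0,0,0.03]],
  ],
)

```text
clock: 2.77
eef_pos: [0.5256, -0.3898, 0.2135]
tool_rot: [-1.584, -2.712, -0.0]
ft_force: [0.1, -0.3, 0.7]
grip_width: 0.0911
finger_force: 0.0
```

```bash
python3 -c "
from h import *
from cell import manip
o=manip.get_obs();print(o['joint_positions'],o['eef_pos'],Ro.from_rotvec(o['tool_rot']).as_matrix())"
```

```text
[-0.6737  0.3096  1.8305  0.      1.0022 -1.1874] [ 0.5256 -0.3898  0.2135] [[-0.4915  0.8709 -0.0005]
 [ 0.8709  0.4915  0.0004]
 [ 0.0006 -0.0003 -1.    ]]
```

Create w.py:
```python
import sys
from h import *
from cell import manip
o=manip.get_obs(); c=manip.capture("wrist"); n=sys.argv[1]
c["p"]=o["eef_pos"]; c["rot"]=Ro.from_rotvec(o["tool_rot"]).as_matrix()
np.savez(n+".npz",**c); cv2.imwrite(f"pics/{n}.png",c["color"][:,:,::-1])
print(o["joint_positions"],o["eef_pos"],o["torque"]); print(c["mtx"],c["mount"]) if n=="w0" else 0
```

```bash
python3 w.py w0
```

```text
[-0.6737  0.3096  1.8305  0.      1.0022 -1.1874] [ 0.5256 -0.3898  0.2135] [-0.1109  0.0353 -0.0363]
[[371.6483   0.     314.192 ]
 [  0.     371.6483 239.031 ]
 [  0.       0.       1.    ]] [[ 0.0005 -0.9726 -0.2323  0.0645]
 [ 1.      0.0006 -0.0006  0.0008]
 [ 0.0007 -0.2323  0.9726 -0.1714]
 [ 0.      0.      0.      1.    ]]
```

tcp_steps(
  ticks=[
    [[0,0,0],[0,0,0.03]],
    [[0,0,0],[0,0,0.03]],
    [[0,0,0],[0,0,0.03]],
    [[0,0,0],[0,0,0.03]],
    [[0,0,0],[0,0,0.03]],
    [[0,0,0],[0,0,0.03]],
    [[0,0,0],[0,0,0.03]],
    [[0,0,0],[0,0,0.03]],
  ],
)

```text
clock: 3.48
eef_pos: [0.5258, -0.3896, 0.2137]
tool_rot: [-2.655, -1.679, 0.0]
ft_force: [0.2, -0.2, -0.2]
grip_width: 0.0908
finger_force: 0.0
```

tcp_steps(
  ticks=[
    [[0,0,0],[0,0,0.03]],
    [[0,0,0],[0,0,0.03]],
    [[0,0,0],[0,0,0.03]],
    [[0,0,0],[0,0,0.03]],
    [[0,0,0],[0,0,0.03]],
    [[0,0,0],[0,0,0.03]],
    [[0,0,0],[0,0,0.03]],
    [[0,0,0],[0,0,0.03]],
  ],
)

```text
clock: 4.15
eef_pos: [0.5258, -0.3896, 0.2137]
tool_rot: [-3.13, -0.264, 0.001]
ft_force: [0.6, 0.3, 0.7]
grip_width: 0.091
finger_force: 0.0
```

tcp_steps(
  ticks=[
    [[0,0,0],[0,0,0.03]],
    [[0,0,0],[0,0,0.03]],
    [[0,0,0],[0,0,0.03]],
    [[0,0,0],[0,0,0]],
  ],
)

```text
clock: 4.48
eef_pos: [0.5258, -0.3896, 0.2137]
tool_rot: [-3.127, 0.301, 0.001]
ft_force: [0.4, -0.5, -1.9]
grip_width: 0.0909
finger_force: 0.0
```

```bash
python3 w.py w1
```

Run:
```python
from h import *
cv2.imwrite("pics/w01.png",cv2.resize(np.hstack([load(f"w{i}.npz")["color"] for i in (0,1)]),(800,300))[:,:,::-1])
```

```text
[-0.6733  0.3094  1.8304 -0.      1.0021  1.0897] [ 0.5258 -0.3896  0.2137] [-0.0253  0.1358  0.0355]
```

View pics/w01.png

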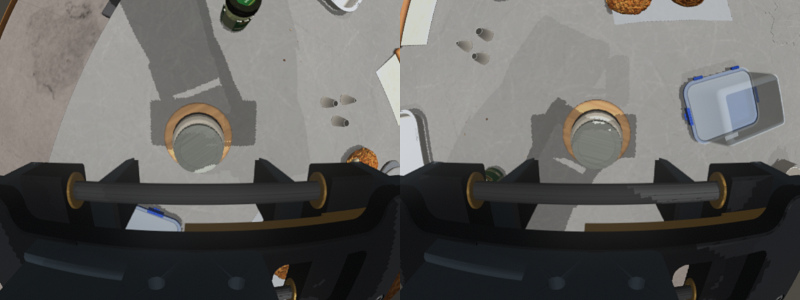

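The wrist views show the lid at about (317,234) in the first and (315,234) in the second, nearly centred between the fingers. I'll crop them to measure it more finely.

Run:
```python
from h import *
cv2.imwrite("pics/w01c.png",cv2.resize(np.hstack([load(f"w{i}.npz")["color"][160:290,245:385] for i in (0,1)]),(800,371),interpolation=cv2.INTER_CUBIC)[:,:,::-1])
```

```text
(no output)
```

View pics/w01c.png

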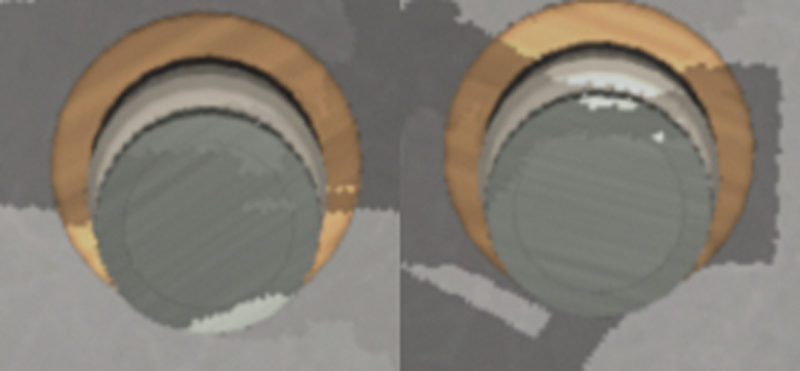

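Add to h.py:
```python
def wray(c,u,v):
    m=c["mtx"];x,y=u-m[0,2],v-m[1,2];r=np.hypot(x,y);a=r/m[0,0]
    d=np.array([x/r*np.sin(a),y/r*np.sin(a),np.cos(a)]);M=c["mount"]
    return c["p"]+c["rot"]@M[:3,3],c["rot"]@M[:3,:3]@d
def tri2(a,b):
    (o1,d1),(o2,d2)=a,b; s=np.linalg.lstsq(np.c_[d1,-d2],o2-o1,rcond=None)[0]
    p,q=o1+s[0]*d1,o2+s[1]*d2; return (p+q)/2,np.linalg.norm(p-q)
```

Run:
```python
from h import *
a,b=load("w0.npz"),load("w1.npz"); ra,rb=wray(a,318.2,237.2),wray(b,315.1,231.1)
print(tri2(ra,rb))
T,S=load("top0.npz"),load("side0.npz")
print(tri2(ra,ray(T,449.8,231.0)),tri2(rb,ray(S,352.9,324.7)))
for z in (.1045,): print([o+d*(z-o[2])/d[2] for o,d in (ra,rb,ray(T,449.8,231.0),ray(S,352.9,324.7))])
for X in ([.5285,-.3895,.088],[.5280,-.3890,.088]): print(to(X))
```

```text
(array([ 0.5297, -0.3904,  0.0987]), np.float64(0.0013287104025920822))
(array([ 0.5255, -0.3828,  0.1334]), np.float64(0.000595659443331897)) (array([ 0.5295, -0.3907,  0.1022]), np.float64(0.0012536521546575592))
[array([ 0.5293, -0.3887,  0.1045]), array([ 0.5305, -0.3912,  0.1045]), array([ 0.528 , -0.3895,  0.1045]), array([ 0.5285, -0.3918,  0.1045])]
[ 0.0026 -0.0006  0.1257]
[ 0.0021 -0.001   0.1257]
```

In the tool's units: 0.03 m is 0.0375, 0.003 m is 0.0038.

tcp_steps(
  ticks=[
    [[0.0038,0,0],[0,0,0]],
    [[0,0,0.0375],[0,0,0]],
    [[0,0,0.0375],[0,0,0]],
    [[0,0,0.0313],[0,0,0]],
    [[0,0,0.025],[0,0,0]],
    [[0,0,0.015],[0,0,0]],
    [[0,0,0.0113],[0,0,0]],
    [[0,0,0],[0,0,0]],
  ],
)

```text
clock: 5.2
eef_pos: [0.5285, -0.3899, 0.0866]
tool_rot: [-3.127, 0.294, 0.002]
ft_force: [-0.9, -0.1, -0.6]
grip_width: 0.0912
finger_force: 0.0
```

tcp_steps(
  ticks=[
    [[0,0,0],[0,0,0]],
    [[0,0,0],[0,0,0]],
    [[0,0,0],[0,0,0]],
    [[0,0,0],[0,0,0]],
    [[0,0,0],[0,0,0]],
    [[0,0,0],[0,0,0]],
  ],
  aperture=0.04,
)

```text
clock: 5.7
eef_pos: [0.5292, -0.3905, 0.0886]
tool_rot: [3.127, -0.297, 0.001]
ft_force: [-0.2, 0.9, 5.3]
grip_width: 0.0612
finger_force: 30.0
```

In the tool's units: -0.1 rad is -0.025.

tcp_steps(
  ticks=[
    [[0,0,0],[0,0,-0.025]],
    [[0,0,0],[0,0,-0.025]],
    [[0,0,0],[0,0,-0.025]],
    [[0,0,0],[0,0,-0.025]],
    [[0,0,0],[0,0,-0.025]],
    [[0,0,0],[0,0,-0.025]],
    [[0,0,0],[0,0,-0.025]],
    [[0,0,0],[0,0,-0.025]],
  ],
)

```text
clock: 6.37
eef_pos: [0.5295, -0.3908, 0.0888]
tool_rot: [2.993, 0.952, 0.001]
ft_force: [0.2, 0.4, 5.2]
grip_width: 0.0615
finger_force: 30.0
```

```bash
python3 w.py w2
```

```text
[-0.6713  0.4761  1.8645  0.      0.7993  0.2838] [ 0.5295 -0.3908  0.0888] [ 0.0843  0.0994 -0.0211]
```

In the tool's units: -0.1 rad is -0.025.

tcp_steps(
  ticks=[
    [[0,0,0],[0,0,-0.025]],
    [[0,0,0],[0,0,-0.025]],
    [[0,0,0],[0,0,-0.025]],
    [[0,0,0],[0,0,-0.025]],
    [[0,0,0],[0,0,-0.025]],
    [[0,0,0],[0,0,-0.025]],
    [[0,0,0],[0,0,-0.025]],
    [[0,0,0],[0,0,-0.025]],
  ],
)

```text
clock: 7.08
eef_pos: [0.5295, -0.3908, 0.0888]
tool_rot: [2.386, 2.042, 0.0]
ft_force: [0.7, -0.1, 5.8]
grip_width: 0.0616
finger_force: 30.0
```

```bash
python3 -c "
from cell import manip;print(manip.get_obs()['torque'])"
```

```text
[-0.02333034  0.08346705 -0.03640061]
```

tcp_steps(
  ticks=[
    [[0,0,0],[0,0,-0.025]],
    [[0,0,0],[0,0,-0.025]],
    [[0,0,0],[0,0,-0.025]],
    [[0,0,0],[0,0,-0.025]],
    [[0,0,0],[0,0,-0.025]],
    [[0,0,0],[0,0,-0.025]],
    [[0,0,0],[0,0,0]],
  ],
)

```text
clock: 7.67
eef_pos: [0.5295, -0.3908, 0.0888]
tool_rot: [1.673, 2.657, -0.0]
ft_force: [0.3, 0.8, 5.6]
grip_width: 0.0618
finger_force: 30.0
```

```bash
python3 w.py w3
```

```text
[-0.6712  0.4761  1.8645 -0.0001  0.7994 -1.1179] [ 0.5295 -0.3908  0.0888] [-0.0356  0.0536  0.0275]
```

tcp_steps(
  ticks=[
    [[0,0,-0.0025],[0,0,0]],
    [[0,0,-0.0013],[0,0,0]],
    [[0,0,0],[0,0,0]],
  ],
)

```text
clock: 7.97
eef_pos: [0.5288, -0.3903, 0.0911]
tool_rot: [-1.683, -2.653, 0.0]
ft_force: [-0.9, 0.4, -0.2]
grip_width: 0.0618
finger_force: 30.0
```

```bash
python3 -c "
from h import *
for n in (2,3): print(load(f'w{n}.npz')['color'].shape)
cv2.imwrite('pics/w23.png',cv2.resize(np.hstack([load(f'w{i}.npz')['color'][130:330,200:440] for i in (2,3)]),(800,333))[:,:,::-1])"
```

```text
(480, 640, 3)
(480, 640, 3)
```

View pics/w23.png

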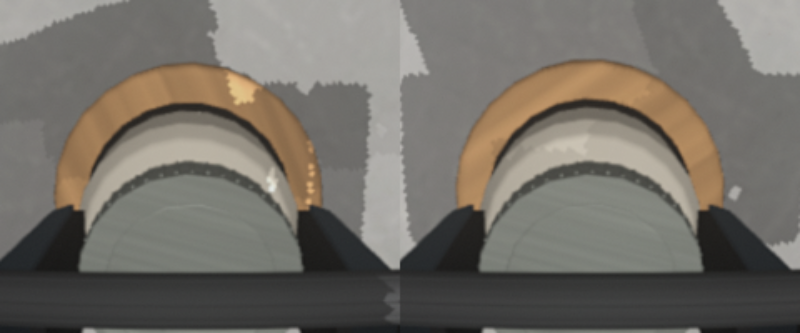

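Both wrist views show the lid held between the fingers, with its grain at the same angle to the gripper, so it turned with the grip. I'll lift a little and watch the force.

In the tool's units: -0.003 m is -0.0038.

tcp_steps(
  ticks=[
    [[0,0,-0.0038],[0,0,0]],
    [[0,0,-0.0038],[0,0,0]],
    [[0,0,0],[0,0,0]],
  ],
)

```text
clock: 8.22
eef_pos: [0.5291, -0.3905, 0.0975]
tool_rot: [1.683, 2.652, -0.0]
ft_force: [0.2, -0.8, -0.5]
grip_width: 0.0617
finger_force: 30.0
```

tcp_steps(
  ticks=[
    [[0,0,-0.0125],[0,0,0]],
    [[0,0,-0.0125],[0,0,0]],
    [[0,0,-0.0125],[0,0,0]],
    [[0,0,0],[0,0,0]],
  ],
)

```text
clock: 8.55
eef_pos: [0.53, -0.3912, 0.1299]
tool_rot: [1.681, 2.65, -0.001]
ft_force: [1.1, -1.7, -0.4]
grip_width: 0.0618
finger_force: 30.0
```

```bash
python3 - <<'E'
from h import *
from cell import manip
s=manip.capture("side");cv2.imwrite("pics/s1.png",cv2.resize(s["color"][260:400,260:440],(720,560))[:,:,::-1])
E
```

```text
(no output)
```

View pics/s1.png

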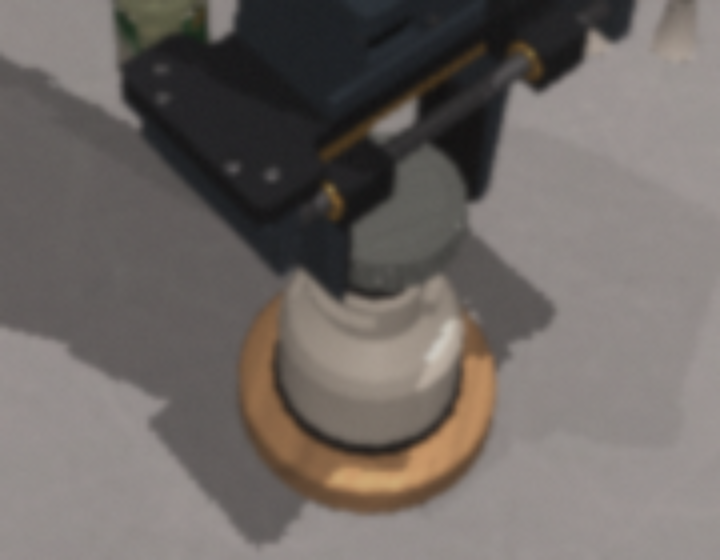

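The side view shows the lid held level and clear of the neck. Next it goes over to the tray, high above the spice jar.

Run:
```python
from h import *
from cell import manip
o=manip.get_obs();d=to([.5335,.055,.2,],o);print(d,d/14,o["finger_force"],o["joint_positions"])
```

```text
[ 0.4016  0.1935 -0.072 ] [ 0.0287  0.0138 -0.0051] 29.99989732168615 [-0.6713  0.4201  1.8571 -0.      0.8617 -1.1112]
```

In the tool's units: -0.03 m is -0.0375, 0.0287 m is 0.0359.

tcp_steps(
  ticks=[
    [[0,0,-0.025],[0,0,0]],
    [[0,0,-0.0375],[0,0,0]],
    [[0,0,-0.025],[0,0,0]],
    [[0.0179,0.0086,0],[0,0,0]],
    [[0.0359,0.0173,0],[0,0,0]],
    [[0.0359,0.0173,0],[0,0,0]],
    [[0.0359,0.0173,0],[0,0,0]],
    [[0.0359,0.0173,0],[0,0,0]],
  ],
)

```text
clock: 9.27
eef_pos: [0.5293, -0.2451, 0.1961]
tool_rot: [-1.683, -2.652, 0.0]
ft_force: [0.9, 0.5, -1.1]
grip_width: 0.0614
finger_force: 30.0
```

tcp_steps(
  ticks=[
    [[0.0359,0.0173,0],[0,0,0]],
    [[0.0359,0.0173,0],[0,0,0]],
    [[0.0359,0.0173,0],[0,0,0]],
    [[0.0359,0.0173,0],[0,0,0]],
    [[0.0359,0.0173,0],[0,0,0]],
    [[0.0359,0.0173,0],[0,0,0]],
    [[0.0359,0.0173,0],[0,0,0]],
    [[0.0359,0.0173,0],[0,0,0]],
  ],
)

```text
clock: 9.93
eef_pos: [0.5312, 0.0095, 0.1963]
tool_rot: [-1.683, -2.652, 0.0]
ft_force: [0.4, 0.5, 0.2]
grip_width: 0.0616
finger_force: 30.0
```

tcp_steps(
  ticks=[
    [[0.0359,0.0173,0],[0,0,0]],
    [[0.0179,0.0086,0],[0,0,0]],
    [[0,0,0],[0,0,0]],
    [[0,0,0],[0,0,0]],
  ],
)

```text
clock: 10.27
eef_pos: [0.5319, 0.0562, 0.1963]
tool_rot: [-1.68, -2.654, 0.001]
ft_force: [0.8, 0.9, -0.5]
grip_width: 0.0616
finger_force: 30.0
```

```bash
python3 w.py w4
python3 -c "
from h import *
from cell import manip
print(to([.5335,.055,.2]))"
```

```text
[ 0.0617  0.1433  2.0769 -0.0001  0.9222 -0.3801] [0.5319 0.0562 0.1963] [-0.0658 -0.0019  0.0039]
[-0.001   0.0011 -0.0036]
```

View pics/w4.png

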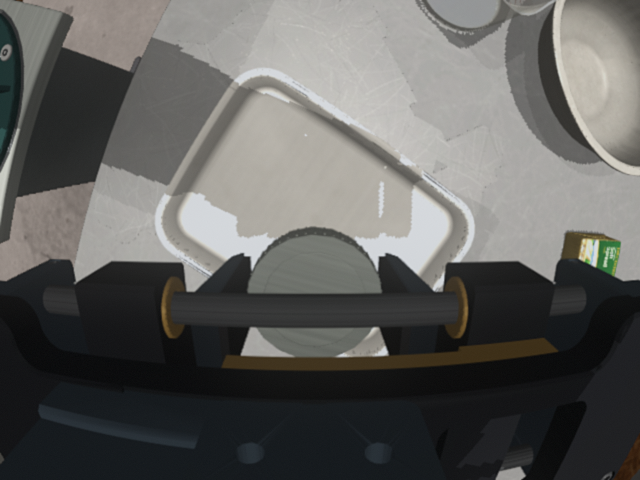

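The wrist view shows the lid level in the fingers over the middle of the tray, with the rim running from about (250,75) to (470,230). I'll lower it now.

In the tool's units: 0.04 m is 0.05, 0.03 m is 0.0375.

tcp_steps(
  ticks=[
    [[0,0,0.0375],[0,0,0]],
    [[0,0,0.05],[0,0,0]],
    [[0,0,0.05],[0,0,0]],
    [[0,0,0.0375],[0,0,0]],
    [[0,0,0.0313],[0,0,0]],
    [[0,0,0.015],[0,0,0]],
    [[0,0,0.0038],[0,0,0]],
    [[0,0,0],[0,0,0]],
  ],
)

```text
clock: 10.98
eef_pos: [0.5325, 0.0549, 0.0168]
tool_rot: [-1.684, -2.651, 0.001]
ft_force: [0.3, -0.1, -0.5]
grip_width: 0.0616
finger_force: 30.0
```

tcp_steps(
  ticks=[
    [[0,0,0.0025],[0,0,0]],
    [[0,0,0.0025],[0,0,0]],
    [[0,0,0.0025],[0,0,0]],
    [[0,0,0],[0,0,0]],
  ],
)

```text
clock: 11.32
eef_pos: [0.533, 0.0554, 0.0115]
tool_rot: [1.683, 2.652, 0.001]
ft_force: [-0.3, 0.5, 0.4]
grip_width: 0.0618
finger_force: 30.0
```

In the tool's units: 0.0015 m is 0.0019.

tcp_steps(
  ticks=[
    [[0,0,0.0019],[0,0,0]],
    [[0,0,0.0019],[0,0,0]],
    [[0,0,0],[0,0,0]],
  ],
)

```text
clock: 11.57
eef_pos: [0.5325, 0.0554, 0.0078]
tool_rot: [-1.683, -2.653, 0.0]
ft_force: [-0.2, -0.6, -0.7]
grip_width: 0.0613
finger_force: 30.0
```

tcp_steps(
  ticks=[
    [[0,0,0.0019],[0,0,0]],
    [[0,0,0],[0,0,0]],
    [[0,0,0],[0,0,0]],
  ],
)

```text
clock: 11.82
eef_pos: [0.5325, 0.0554, 0.0064]
tool_rot: [-1.683, -2.653, 0.0]
ft_force: [-0.4, -1.4, -0.2]
grip_width: 0.0614
finger_force: 30.0
```

tcp_steps(
  ticks=[
    [[0,0,0.0019],[0,0,0]],
    [[0,0,0],[0,0,0]],
    [[0,0,0],[0,0,0]],
  ],
)

```text
clock: 12.07
eef_pos: [0.5325, 0.0554, 0.0049]
tool_rot: [-1.683, -2.653, 0.0]
ft_force: [-0.6, 0.0, -0.3]
grip_width: 0.0617
finger_force: 30.0
```

In the tool's units: 0.001 m is 0.0013.

tcp_steps(
  ticks=[
    [[0,0,0.0013],[0,0,0]],
    [[0,0,0],[0,0,0]],
    [[0,0,0],[0,0,0]],
  ],
)

```text
clock: 12.32
eef_pos: [0.5326, 0.0554, 0.0044]
tool_rot: [-1.683, -2.653, 0.0]
ft_force: [-3.9, -0.9, 11.0]
grip_width: 0.0617
finger_force: 30.0
```

tcp_steps(
  ticks=[
    [[0,0,0.0013],[0,0,0]],
    [[0,0,0],[0,0,0]],
    [[0,0,0],[0,0,0]],
  ],
)

```text
clock: 12.57
eef_pos: [0.5327, 0.0554, 0.0039]
tool_rot: [-1.683, -2.653, 0.0]
ft_force: [-8.7, -1.1, 24.5]
grip_width: 0.0613
finger_force: 30.0
```

Contact came at the expected height. I'll ease off 1 mm, open the fingers and retreat.

In the tool's units: -0.001 m is -0.0013.

tcp_steps(
  ticks=[
    [[0,0,-0.0013],[0,0,0]],
    [[0,0,0],[0,0,0]],
  ],
)

```text
clock: 12.73
eef_pos: [0.5328, 0.0554, 0.0043]
tool_rot: [1.683, 2.652, 0.0]
ft_force: [-0.3, 0.3, 3.0]
grip_width: 0.0612
finger_force: 30.0
```

tcp_steps(
  ticks=[
    [[0,0,0],[0,0,0]],
    [[0,0,0],[0,0,0]],
    [[0,0,0],[0,0,0]],
    [[0,0,0],[0,0,0]],
    [[0,0,0],[0,0,0]],
    [[0,0,0],[0,0,0]],
  ],
  aperture=0.091,
)

```text
clock: 13.23
eef_pos: [0.5326, 0.0554, 0.0039]
tool_rot: [-1.683, -2.653, 0.0]
ft_force: [-0.3, -0.3, -0.1]
grip_width: 0.0907
finger_force: 0.1
```

tcp_steps(
  ticks=[
    [[0,0,-0.0125],[0,0,0]],
    [[0,0,-0.025],[0,0,0]],
    [[0,0,-0.05],[0,0,0]],
    [[0,0,-0.05],[0,0,0]],
    [[0,0,-0.05],[0,0,0]],
    [[0,0,-0.0375],[0,0,0]],
    [[0,0,0],[0,0,0]],
    [[0,0,0],[0,0,0]],
  ],
)

```text
clock: 13.9
eef_pos: [0.5335, 0.0555, 0.1864]
tool_rot: [1.681, 2.65, 0.004]
ft_force: [-0.4, -0.1, -0.8]
grip_width: 0.0907
finger_force: 0.0
```

```bash
python3 w.py w5
```

Run:
```python
from h import *
from cell import manip
s=manip.capture("side")["color"][150:300,220:400];w=load("w5.npz")["color"]
cv2.imwrite("pics/e.png",np.hstack([cv2.resize(s,(400,333)),cv2.resize(w,(400,333))])[:,:,::-1])
```

```text
[ 0.0601  0.1579  2.0815 -0.      0.898  -0.3798] [0.5335 0.0555 0.1864] [-0.059   0.0628  0.0452]
```

View pics/e.png

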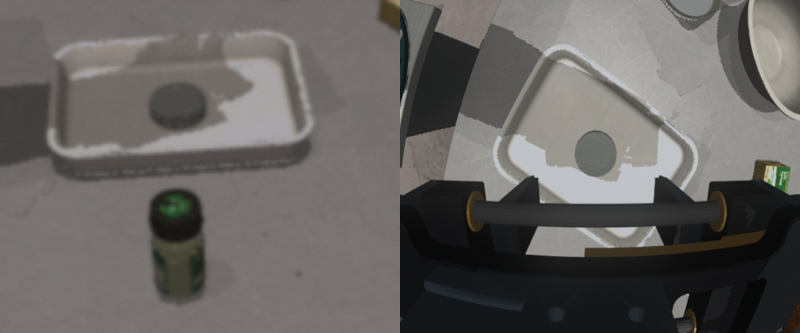

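The lid lies flat in the middle of the tray, at (178,105) in the side crop. The spice jar still stands at (178,245), and the gripper is clear.

```bash
python3 -c "
from cell import manip;print(manip.job_done())"
```

```text
the job is handed in; nothing more can be done
None
```

The lid came off in one 2.2 rad twist and lies flat and right way up in the middle of the tray, the spice jar was left standing, and I handed the job in at about 14 s; no verdict was returned.

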